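# Gauge a clamped serving board's rounded corner and finger notch with radius leaves

## Robot

A 6-joint arm with a two-finger parallel gripper is mounted at the origin on the work surface; the furniture and walls round the work are solid. World frame = base frame: x ahead of the robot, y to its left, z up, the work surface at z = 0. Lengths are in m, angles in rad, forces in N, time in s.
With the tool pointing down it reaches from about 0.325 to 0.775 m from the base axis. Payload 9.3 kg.
Tool frame: the origin (TCP) lies on the centre line of the jaws, within the pads' length; the fingertips stand 8 mm ahead of it and the grasp point (between the pads) lies 11 mm behind it; z points along the fingers, y is the line along which they close (so a half turn about z gives the same grasp; the last joint's range is limited). The gripper opens to 85 mm and grips with 20 to 120 N. Pads are 22 mm wide; open, the fingers measure 114 mm over their backs; the gripper's body (76 mm by 85 mm) begins 54 mm behind the grasp point. The pads swing forward as they close: fully open they stand 13 mm farther back than shut.
Start: joints at [0.982, 0.259, 0.021, 1.334, 0, 1.418], TCP at [0.232, 0.499, 0.239] pointing down, gripper open.
Joint ranges: [-3.04, 3.04], [-0.91, 1.82], [-1.04, 1.36], [-1.92, 1.95], [-1.52, 1.45], [-3.14, 3.14]. Speed limits (rad/s): [2.22, 2.22, 2.79, 3.14, 3.14, 3.14].

## Interface

Orientations are given as a 3x3 rotation matrix whose columns are the frame's x, y, z axes.
In Python, from cell import bot gives the robot as it stands.
- The arm moves only by the shell command python3 -m jog 'ROWS' [OPENING] [FORCE]. ROWS is text: rows parted by semicolons, each of 6 numbers parted by spaces: the shift along the tool's x, y, z each as a share of 50 cm, from -1 to 1, then the turn, a rotation vector about the tool's x, y, z each as a share of 180 degrees, from -1 to 1. A call has exactly 8 rows; each row is the pose to reach, as a shift and turn from the pose commanded when the call began, along the tool's axes at that moment, turning the shorter way round; what a row does not reach only later rows make up. A row lasts 1/12 s, in which the tool goes at most 41.7 mm and 7.16 degrees, less where a joint would pass 70% of its speed; a pose out of reach is approached as far as the arm can. A call with a number of a shift or a turn outside -1 to 1 is refused whole. A call with a gripper value outside its range is refused whole. OPENING is the gripper's target within -1 to 1 (fully open at 1, half-way at 0, shut at -1), set as the call begins (- or left out, the last holds). The fingers move at their own pace and stop on an object; FORCE is the grip in N (left out, the last holds). Time passes only in rows, so rows that repeat a pose let the fingers close, or fill a call up. It gives the time, the measured TCP pose, the force, the opening and the grip force at its end, in the units of the state.
- bot.state(): the state, without advancing time (a new reading comes with each control period).
- bot.camera(name): name is "side" or "top"; returns a dict with "img" (420x560x3 uint8, red, green, blue), "fx", "fy", "cx", "cy" (pixels), "cam_to_world" (4x4, takes a point from camera to world coordinates). Camera axes: x right, y down, z forward; pixel columns grow to the right and rows downward; lengths in m; the calibration is good to about 2 mm. A picture is of the moment at which its call begins. There is no depth.
- bot.job_done(): hands the job in; it is judged then, once.
Trained networks look in a picture, given as the dict that the camera call returned (one of the last four; its "shot" number tells which), for a name from the list of things; names that differ only in an ending like _2 or _b are one class to them, and where a whole thing is asked for, a point or a joint stands for the part that bears it (a point fixed in the world has none). Each returns a list of dicts, best first, with "score" (0 to 1); they miss things now and then, are a little off and sometimes report something else, mostly with a low value. They report only what shows in the picture. A call takes as long as a camera call. They do not tell look-alikes from the thing itself.
- bot.look_for(thing, picture): "xyz" ([x, y, z] in m, in world coordinates, good to about 4 mm: the middle of the surface that is visible of it).
- bot.cut_out(thing, picture): "pixels" (420x560 bool, what is visible of it).
The state is a dict: "t": time; "joint_positions": joint angles; "qvel": joint speeds; "joint_torque": joint torques, N m; "eef_pos": TCP position; "ee_rot": TCP orientation; "force": force on the tool from outside, world axes, zero at the start; "ft_torque": the same for the moment, N m; "opening": opening from 0.0 (shut) to 1.0 (fully open); "grip_force": force on a finger pad.
Only numpy, scipy, OpenCV 4.12 (cv2) and the standard library are available. Lean on these libraries where they do the work, as an engineer would, in place of code of your own. Each camera call takes 0.05 s, during which the arm holds its last target. There are 200 camera calls.

## Task

Check the serving board that is held in the clamp: of the two concave leaves, lay the one whose radius fits on the worktop and press it firmly onto the board's rounded corner for a moment, then likewise press the fitting round-nosed leaf into the finger notch in its front edge. Leave both lying flat and bedded all along the curve, square to it with no gap or rock, with the leaves that do not fit lying clear of that board, and do not disturb the other things on the worktop.

Things in the scene. Friction and masses are not known exactly. Their poses are not given: they have to be found in the camera images.
- clamp: hold-down clamp, red post and steel arm with a black knob, up to 50 mm high, fixed at the back edge (+x) of one board. Origin: at worktop level below the middle of the board being held, so the clamped board has its origin here (same axes).
- board_light: light wooden serving board, 100 (x) x 130 (y) x 15 mm, fixed to the worktop, origin mid underside, front edge towards -x. Its front-left corner (-x, +y) is rounded to radius 36 mm; its front edge has a round finger notch of radius 16 mm, centred 25 mm to the -y side of the middle. Fits: leaf_blue, leaf_green.
- board_dark: dark brown wooden serving board, 100 (x) x 130 (y) x 15 mm, fixed to the worktop, origin mid underside, front edge towards -x. Its front-left corner (-x, +y) is rounded to radius 24 mm; its front edge has a round finger notch of radius 25 mm, centred 25 mm to the -y side of the middle. Fits: leaf_yellow, leaf_orange.
- board_light_corner (a point): centre of the light board's rounded-corner arc (36 mm radius), at worktop level; +x points from the corner diagonally into the board, the way the corner leaf is pushed. With the leaf bedded, the leaf's centre point lies here and the x axes agree.
- board_light_notch (a point): centre of the light board's notch arc (16 mm radius), at worktop level, 7 mm in front of the board's front edge; +x points into the board, the way the notch leaf is pushed. With the leaf bedded, the leaf's centre point lies here and the x axes agree.
- board_dark_corner (a point): centre of the dark board's rounded-corner arc (24 mm radius), at worktop level; +x points from the corner diagonally into the board, the way the corner leaf is pushed. With the leaf bedded, the leaf's centre point lies here and the x axes agree.
- board_dark_notch (a point): centre of the dark board's notch arc (25 mm radius), at worktop level, 11 mm in front of the board's front edge; +x points into the board, the way the notch leaf is pushed. With the leaf bedded, the leaf's centre point lies here and the x axes agree.
- leaf_blue: blue leaf, CONCAVE quarter-round edge of radius 36 mm, 0.5 mm clearance, each end running on 8 mm straight. Origin: underside, mid tab; +x points from tab to working edge, z up. 6 mm plate; upright tab 14 (x) x 30 (y) mm centred on the origin, top at 50 mm. 0.12 kg. Middle of the hollow edge 20 mm ahead of origin, arc centre 56 mm ahead; plate spans x -16 to 37, y +-39 mm.
- leaf_yellow: yellow leaf, CONCAVE quarter-round edge of radius 24 mm, 0.5 mm clearance, each end running on 8 mm straight. Origin: underside, mid tab; +x points from tab to working edge, z up. 6 mm plate; upright tab 14 (x) x 30 (y) mm centred on the origin, top at 50 mm. 0.12 kg. Middle of the hollow edge 20 mm ahead of origin, arc centre 44 mm ahead; plate spans x -16 to 33, y +-31 mm.
- leaf_green: green leaf, CONVEX round nose of radius 16 mm, 0.5 mm clearance, between straight shoulders. Origin: underside, mid tab; +x points from tab to working edge, z up. 6 mm plate; upright tab 14 (x) x 30 (y) mm centred on the origin, top at 50 mm. 0.12 kg. Nose arc centre 14.2 mm ahead of origin, nose tip 30 mm, shoulders 20 mm (1 mm off the board's edge when bedded); plate y +-24 mm, from x -16.
- leaf_orange: orange leaf, CONVEX round nose of radius 25 mm, 0.5 mm clearance, between straight shoulders. Origin: underside, mid tab; +x points from tab to working edge, z up. 6 mm plate; upright tab 14 (x) x 30 (y) mm centred on the origin, top at 50 mm. 0.12 kg. Nose arc centre 10.4 mm ahead of origin, nose tip 35 mm, shoulders 20 mm (1 mm off the board's edge when bedded); plate y +-32 mm, from x -16.
- leaf_blue_centre (a point): arc centre of leaf_blue's working edge, at its underside; axes as the leaf's
- leaf_yellow_centre (a point): arc centre of leaf_yellow's working edge, at its underside; axes as the leaf's
- leaf_green_centre (a point): arc centre of leaf_green's working edge, at its underside; axes as the leaf's
- leaf_orange_centre (a point): arc centre of leaf_orange's working edge, at its underside; axes as the leaf's
- cutter: bystander: fluted metal pastry ring, 51 mm across, 30 mm high, origin at the middle of its underside
- tin: bystander: upright food tin, 57 mm across, 72 mm high, origin at the middle of its underside
- timer: bystander: round kitchen timer, white with red dial, 68 mm across, 57 mm high, origin at the middle of its underside
- tape: bystander: roll of masking tape lying flat, 98 mm across, 25 mm high, origin at the middle of its underside
- cheese: bystander: block of packed cheese, 73 (x) by 102 (y) by 37 mm high, origin at the middle of its underside
Things that resemble listed ones, but are neither listed nor needed, are in the scene too. Several things look just like the leaf_green: the one meant starts nearest to the robot's base.

How it is judged:
On the way, in this order (a step that is already met when the one before it is completed fails the run):
1. the fitting concave leaf is pressed home on the clamped board's rounded corner (((horizontal distance between board_light and clamp below 0.02 m and horizontal distance between leaf_blue_centre and board_light_corner below 0.003 m and angle between the x axis of leaf_blue and the x axis of board_light_corner, either way round below 0.06 rad and angle between leaf_blue's own z axis and vertical below 0.08 rad and height (world z) of leaf_blue below 0.006 m and contact force between leaf_blue and board_light above 1.5 N) or (horizontal distance between board_dark and clamp below 0.02 m and horizontal distance between leaf_yellow_centre and board_dark_corner below 0.003 m and angle between the x axis of leaf_yellow and the x axis of board_dark_corner, either way round below 0.06 rad and angle between leaf_yellow's own z axis and vertical below 0.08 rad and height (world z) of leaf_yellow below 0.006 m and contact force between leaf_yellow and board_dark above 1.5 N))), for 0.1 s.
2. then the fitting round-nosed leaf is pressed home in its finger notch (((horizontal distance between board_light and clamp below 0.02 m and horizontal distance between leaf_green_centre and board_light_notch below 0.003 m and angle between the x axis of leaf_green and the x axis of board_light_notch, either way round below 0.06 rad and angle between leaf_green's own z axis and vertical below 0.08 rad and height (world z) of leaf_green below 0.006 m and contact force between leaf_green and board_light above 1.5 N) or (horizontal distance between board_dark and clamp below 0.02 m and horizontal distance between leaf_orange_centre and board_dark_notch below 0.003 m and angle between the x axis of leaf_orange and the x axis of board_dark_notch, either way round below 0.06 rad and angle between leaf_orange's own z axis and vertical below 0.08 rad and height (world z) of leaf_orange below 0.006 m and contact force between leaf_orange and board_dark above 1.5 N))), for 0.1 s.
At the end, for the whole second after the job is handed in: Both fitting leaves rest flat on the clamped board's corner and notch: arc centres within 3 mm, square within 0.06 rad, on the worktop within 3 mm, tilt under 0.03; each was pressed there with over 1.5 N for 0.1 s, corner first. The other leaves rest flat over 110 mm from that board's middle (((horizontal distance between each of board_light, board_light and clamp below 0.02 m and horizontal distance between leaf_blue_centre and board_light_corner below 0.003 m and angle between the x axis of leaf_blue and the x axis of board_light_corner, either way round below 0.06 rad and angle between each of leaf_blue, leaf_green's own z axis and vertical below 0.03 rad and height (world z) of each of leaf_blue, leaf_green below 0.003 m and horizontal distance between leaf_green_centre and board_light_notch below 0.003 m and angle between the x axis of leaf_green and the x axis of board_light_notch, either way round below 0.06 rad and linear speed of each of leaf_blue, leaf_yellow, leaf_green, leaf_orange below 0.01 m/s and horizontal distance between each of leaf_yellow, leaf_orange and clamp above 0.11 m and angle between each of leaf_yellow, leaf_orange's own z axis and vertical below 0.1 rad) or (horizontal distance between each of board_dark, board_dark and clamp below 0.02 m and horizontal distance between leaf_yellow_centre and board_dark_corner below 0.003 m and angle between the x axis of leaf_yellow and the x axis of board_dark_corner, either way round below 0.06 rad and angle between each of leaf_yellow, leaf_orange's own z axis and vertical below 0.03 rad and height (world z) of each of leaf_yellow, leaf_orange below 0.003 m and horizontal distance between leaf_orange_centre and board_dark_notch below 0.003 m and angle between the x axis of leaf_orange and the x axis of board_dark_notch, either way round below 0.06 rad and linear speed of each of leaf_blue, leaf_yellow, leaf_green, leaf_orange below 0.01 m/s and horizontal distance between each of leaf_blue, leaf_green and clamp above 0.11 m and angle between each of leaf_blue, leaf_green's own z axis and vertical below 0.1 rad))); the robot touches nothing.
It fails at once if the cutter is shifted more than 25 mm or tipped (distance of cutter from where it was at the start of the episode above 0.025 m or angle between cutter's own z axis and vertical above 0.3 rad).
It fails at once if the tin is shifted more than 25 mm or tipped (distance of tin from where it was at the start of the episode above 0.025 m or angle between tin's own z axis and vertical above 0.3 rad).
It fails at once if the timer is shifted more than 25 mm or tipped (distance of timer from where it was at the start of the episode above 0.025 m or angle between timer's own z axis and vertical above 0.3 rad).
It fails at once if the tape is shifted more than 25 mm or tipped (distance of tape from where it was at the start of the episode above 0.025 m or angle between tape's own z axis and vertical above 0.3 rad).
It fails at once if the cheese is shifted more than 25 mm or tipped (distance of cheese from where it was at the start of the episode above 0.025 m or angle between cheese's own z axis and vertical above 0.3 rad).
It also fails if it takes over 61 s, if anything falls off the work surface, if the arm or the gripper's body presses on something with over 40 N, if the wrist force passes 120 N, or if a joint passes its speed limit or range.

## Working session

There is one attempt and no reset: what is moved stays moved. The work goes in short steps, Python scripts to look and compute and a shell command to move; the robot and the scene stay as the last step left them, time stands still between calls to the robot, and variables do not carry over. Pictures are saved under pics/ and viewed, at most 10 in all, crops included, and the job is handed in when it is done.

```bash
mkdir -p pics; ls; cat > h.py <<'E'
import numpy as np, cv2
from cell import bot
def ray(p,u,v):
    M=np.array(p["cam_to_world"]); d=M[:3,:3]@np.array([(u-p["cx"])/p["fx"],(v-p["cy"])/p["fy"],1]); return M[:3,3],d
def toz(p,u,v,z):
    o,d=ray(p,u,v); return o+d*(z-o[2])/d[2]
def save(p,n): cv2.imwrite("pics/"+n,cv2.cvtColor(p["img"],cv2.COLOR_RGB2BGR))
E
python3 - <<'E'
from h import *
np.set_printoptions(precision=4,suppress=True)
for c in ("top","side"):
    p=bot.camera(c); save(p,c+"0.png"); print(c,p["fx"],np.array(p["cam_to_world"]).tolist())
    for n in "clamp board_light board_dark leaf_blue leaf_yellow leaf_green leaf_orange cutter tin timer tape cheese".split():
        print(n,[(np.round(r["xyz"],3).tolist(),round(r["score"],2)) for r in bot.look_for(n,p)[:5]])
print(bot.state())
E
```

```text
pics
top 427.19193584569217 [[-0.01493447676690861, -0.9978456591322119, 0.0638827203138692, 0.4719965418305522], [-0.9997221888841392, 0.016066632312315268, 0.017245532141572217, 0.036339829641586774], [-0.018234759565286283, -0.0636074199849533, -0.9978083932631825, 1.1046206879727565], [0.0, 0.0, 0.0, 1.0]]
clamp [([0.694, -0.055, 0.036], 0.68), ([0.438, 0.3, 0.004], 0.22)]
board_light [([0.635, -0.05, 0.015], 0.76), ([0.664, 0.143, 0.023], 0.24)]
board_dark [([0.466, -0.107, 0.008], 0.66), ([0.536, -0.273, 0.012], 0.55)]
leaf_blue [([0.468, -0.1, 0.004], 0.65), ([0.539, -0.274, 0.015], 0.65), ([0.411, 0.181, 0.037], 0.21)]
leaf_yellow [([0.563, 0.267, 0.008], 0.7), ([0.441, 0.306, 0.009], 0.55)]
leaf_green [([0.441, 0.303, 0.004], 0.72), ([0.462, 0.402, 0.009], 0.7)]
leaf_orange []
cutter []
tin [([0.415, -0.004, 0.072], 0.65)]
timer [([0.408, 0.186, 0.039], 0.97), ([0.468, -0.106, 0.006], 0.15)]
tape [([0.662, 0.141, 0.026], 0.73), ([0.41, -0.001, 0.07], 0.72)]
cheese [([0.399, -0.224, 0.037], 0.84), ([0.542, -0.275, 0.01], 0.6)]
side 494.0927337828971 [[-0.9997041499751723, 0.0
[... 747 characters left out ...]
.038], 0.95)]
tape [([0.662, 0.157, 0.02], 0.58), ([0.628, -0.038, 0.018], 0.35)]
cheese [([0.403, -0.206, 0.036], 0.95), ([0.447, 0.114, 0.005], 0.52)]
{'t': 1.3, 'joint_positions': array([0.9824, 0.2586, 0.0215, 1.3337, 0.    , 1.4182]), 'qvel': array([ 0.0031, -0.0002,  0.0001,  0.0012,  0.0016, -0.0011]), 'joint_torque': array([  0.0018, -55.5395,  34.4725,   0.0014,   0.    ,   0.    ]), 'eef_pos': array([0.2322, 0.4986, 0.2393]), 'ee_rot': array([[-0.9065,  0.4221, -0.    ],
       [ 0.4221,  0.9065, -0.    ],
       [ 0.    , -0.    , -1.    ]]), 'force': array([0.6526, 0.2309, 0.3384]), 'ft_torque': array([-0.0153, -0.0114, -0.0366]), 'grip_force': 0.0, 'opening': 0.9992429854411631}
```

View pics/top0.png

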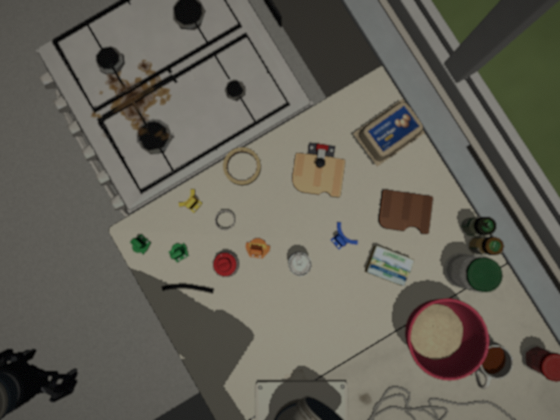

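View pics/side0.png

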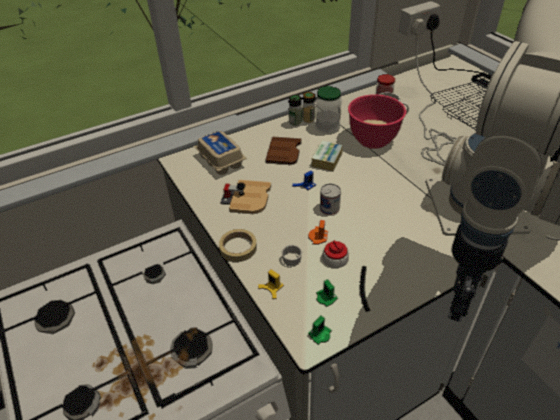

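```bash
python3 - <<'E'
from h import *
import pickle
t=bot.camera("top"); s=bot.camera("side")
pickle.dump((t,s,{n:(bot.cut_out(n,t)[0]["pixels"],bot.cut_out(n,s)[0]["pixels"]) for n in ("board_light",)}),open("d.pkl","wb"))
def crop(p,u,v,w=32): 
    return cv2.resize(p["img"][v-w:v+w,u-w:u+w],(260,260),interpolation=cv2.INTER_CUBIC)
def px(p,X):
    M=np.linalg.inv(np.array(p["cam_to_world"])); c=M[:3,:3]@X+M[:3,3]; return int(p["fx"]*c[0]/c[2]+p["cx"]),int(p["fy"]*c[1]/c[2]+p["cy"])
P=[(0.468,-.103,.01),(.441,.308,.01),(.63,-.05,.01)]
im=np.vstack([np.hstack([crop(p,*px(p,np.array(x))) for x in P]) for p in (t,s)])
cv2.imwrite("pics/crops.png",im[:,:,::-1])
E
```

```text
(no output)
```

View pics/crops.png

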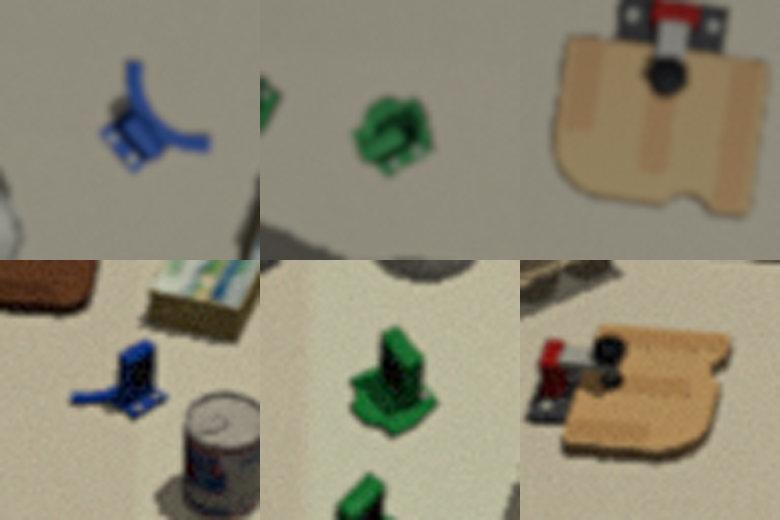

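```bash
cat > fit.py <<'E'
from h import *
from scipy.optimize import minimize
def circ(cx,cy,r,a0,a1,n=13):
    a=np.radians(np.linspace(a0,a1,n)); return [(cx+r*np.cos(t),cy+r*np.sin(t)) for t in a]
tab=([(-7,-15),(7,-15),(7,15),(-7,15)],0,50)
def band(r,c,w=11):
    s=.7071; i=circ(c,0,r+.5,135,225); o=circ(c,0,r+.5+w,135,225)
    i=[(i[0][0]+8*s,i[0][1]+8*s)]+i+[(i[-1][0]+8*s,i[-1][1]-8*s)]
    o=[(o[0][0]+8*s,o[0][1]+8*s)]+o+[(o[-1][0]+8*s,o[-1][1]-8*s)]
    return [([i[k],i[k+1],o[k+1],o[k]],0,6) for k in range(len(i)-1)]
M={"leaf_blue":[tab,([(-16,-15),(14,-15),(14,15),(-16,15)],0,6)]+band(36,56),
 "leaf_green":[tab,([(-16,-24),(20,-24),(20,24),(-16,24)],0,6),(circ(14.2,0,15.8,-90,90),0,6)]}
b=circ(-14,29,36,180,90)+[(50,65),(50,-65),(-50,-65)]
M["board_light"]=(b,circ(-57,-25,16,-64,64))
def px(p,X):
    T=np.linalg.inv(np.array(p["cam_to_world"])); c=X@T[:3,:3].T+T[:3,3]
    return np.c_[p["fx"]*c[:,0]/c[:,2]+p["cx"],p["fy"]*c[:,1]/c[:,2]+p["cy"]]
def place(q,P,z):
    P=np.array(P)/1e3; c,s=np.cos(q[2]),np.sin(q[2])
    return np.c_[q[0]+c*P[:,0]-s*P[:,1],q[1]+s*P[:,0]+c*P[:,1],np.full(len(P),z/1e3+(q[3] if len(q)>3 else 0))]
K=6
def render(p,name,q,box):
    u0,v0,w=box; im=np.zeros((w*K,w*K),np.uint8)
    f=lambda X:np.round((px(p,X)-[u0,v0]+.5)*K*16).astype(np.int32)
    if name=="board_light":
        o,n=M[name]
        for z in (0,3,6,9,12,15): cv2.fillPoly(im,[f(place(q,o,z))],255,shift=4)
        lo=np.zeros_like(im)
        hole=np.full_like(im,255)
        for z in (0,15):
            h=np.zeros_like(im); cv2.fillPoly(h,[f(place(q,n,z))],255,shift=4); hole&=h
        im[hole>0]=0
    else:
        for P,a,c in M[name]:
            X=np.vstack([f(place(q,P,a)),f(place(q,P,c))])
            cv2.fillConvexPoly(im,cv2.convexHull(X),255,shift=4)
    return cv2.resize(im,(w,w),interpolation=cv2.INTER_AREA)/255.
def fit(name,obs,q0,yaws=(0,),w=64):
    """obs: list of (picture,mask)"""
    D=[]
    for p,m in obs:
        c=px(p,np.array([[q0[0],q0[1],.015]]))[0].astype(int)-w//2
        D.append((p,m[c[1]:c[1]+w,c[0]:c[0]+w].astype(float),(c[0],c[1],w)))
    def cost(x):
        q=np.array(q0,float); q[:3]+=np.array(x)*[.01,.01,.2]; e=0
        for p,m,bx in D:
            r=render(p,name,q,bx); e+=np.abs(r-m).sum()/m.sum()
        return e/len(D)
    best=min((minimize(cost,[0,0,y/.2],method="Nelder-Mead",options=dict(initial_simplex=np.array([[0,0,y/.2],[1,0,y/.2],[0,1,y/.2],[0,0,y/.2+1]]),xatol=.005,fatol=1e-4)) for y in yaws),key=lambda r:r.fun)
    q=np.array(q0,float); q[:3]+=best.x*[.01,.01,.2]; return q,best.fun
def mask(p,name,near,w=26):
    i=p["img"].astype(int); r,g,b=i[...,0],i[...,1],i[...,2]
    m=(b-np.maximum(r,0)>12)&(b>g) if name=="leaf_blue" else (g-np.maximum(r,b)>10)
    m=cv2.morphologyEx(m.astype(np.uint8),cv2.MORPH_CLOSE,np.ones((3,3)))
    c=px(p,np.array([[near[0],near[1],.02]]))[0].astype(int); o=np.zeros_like(m)
    o[c[1]-w:c[1]+w,c[0]-w:c[0]+w]=1; m&=o
    n,l,s,cc=cv2.connectedComponentsWithStats(m); k=1+np.argmax(s[1:,4]); return l==k
E
python3 - <<'E'
from fit import *; import pickle
np.set_printoptions(precision=4,suppress=True)
t,s,d=pickle.load(open("d.pkl","rb"))
B=[(t,d["board_light"][0]),(s,d["board_light"][1])]
for nm,q,ob,ys,w in (("leaf_blue",(.465,-.105,-.8),None,(-.3,.0,.3),64),("leaf_green",(.441,.305,.4),None,(-.6,-.3,0,.3,.6),64),("board_light",(.625,-.05,-.05),B,(-.1,.1),90)):
    o=ob or [(p,mask(p,nm,q)) for p in (t,s)]
    for k in (o,o[:1],o[1:]): print(nm,*fit(nm,k,q,ys,w))
E
```

```text
leaf_blue [ 0.4653 -0.1043 -0.8705] 0.3333498687947086
leaf_blue [ 0.4653 -0.1038 -0.8708] 0.10006280092108018
leaf_blue [ 0.4659 -0.1086 -0.8329] 0.48242424242424237
leaf_green [0.4376 0.3048 0.5069] 0.22660530001474272
leaf_green [0.4374 0.3059 0.5365] 0.13986928104575164
leaf_green [0.4367 0.3022 0.3545] 0.2343020541549953
board_light [ 0.6332 -0.0544 -0.1552] 0.1332931795395859
board_light [ 0.6332 -0.0538 -0.1552] 0.10492350179508424
board_light [ 0.6338 -0.0547 -0.1499] 0.15796520943007555
```

```bash
cat > go.py <<'E'
import sys; from h import *
from scipy.spatial.transform import Rotation as Ro
# go x y z yaw_of_tool_y_deg : prints the row
x,y,z,a=map(float,sys.argv[1:5]); s=bot.state(); R=np.array(s["ee_rot"]); a=np.radians(a)
ty=np.array([np.cos(a),np.sin(a),0]); tz=np.array([0,0,-1.]); T=np.c_[np.cross(ty,tz),ty,tz]
d=R.T@(np.array([x,y,z])-s["eef_pos"])/.5; w=Ro.from_matrix(R.T@T).as_rotvec()/np.pi
print(" ".join("%.4f"%v for v in [*d,*w]), "t",s["t"])
E
python3 go.py .36 .17 .2 8
```

```text
-0.5091 -0.4879 0.0785 0.0000 -0.0000 0.3168 t 1.5
```

```bash
python3 -m jog '-0.509 -0.488 0.078 0 0 0.317;-0.509 -0.488 0.078 0 0 0.317;-0.509 -0.488 0.078 0 0 0.317;-0.509 -0.488 0.078 0 0 0.317;-0.509 -0.488 0.078 0 0 0.317;-0.509 -0.488 0.078 0 0 0.317;-0.509 -0.488 0.078 0 0 0.317;-0.509 -0.488 0.078 0 0 0.317' 1 40; python3 go.py .4655 -.104 .12 -49.9
```

```text
t: 2.17
eef_pos: [0.3523, 0.188, 0.2027]
ee_rot: [[-0.133, 0.991, 0.001], [0.991, 0.133, 0.0], [0.0, 0.001, -1.0]]
force: [1.4, 1.0, -0.5]
opening: 0.997
grip_force: 0.0
-0.6089 0.1465 0.1655 0.0003 -0.0002 0.3197 t 2.1667
```

```bash
python3 -m jog '-0.59 0.14 0.16 0 0 0.32;-0.59 0.14 0.16 0 0 0.32;-0.59 0.14 0.16 0 0 0.32;-0.59 0.14 0.16 0 0 0.32;-0.59 0.14 0.16 0 0 0.32;-0.59 0.14 0.16 0 0 0.32;-0.59 0.14 0.16 0 0 0.32;-0.59 0.14 0.16 0 0 0.32' 0.2; python3 -m jog '0 0 0 0 0 0;0 0 0 0 0 0;0 0 0 0 0 0;0 0 0 0 0 0;0 0 0 0 0 0;0 0 0 0 0 0;0 0 0 0 0 0;0 0 0 0 0 0'; python3 go.py .4655 -.104 .026 -49.9
```

```text
t: 2.83
eef_pos: [0.4635, -0.0965, 0.1216]
ee_rot: [[0.764, 0.645, 0.0], [0.645, -0.764, -0.001], [-0.0, 0.001, -1.0]]
force: [0.5, -0.2, -0.8]
opening: 0.602
grip_force: 0.0
t: 3.5
eef_pos: [0.4624, -0.0922, 0.1229]
ee_rot: [[0.758, 0.653, 0.0], [0.653, -0.758, -0.0], [0.0, 0.0, -1.0]]
force: [0.0, 0.2, 0.4]
opening: 0.599
grip_force: 0.0
-0.0108 0.0218 0.1938 0.0001 -0.0001 0.0035 t 3.5
```

```bash
python3 -m jog '-0.011 0.022 0.08 0 0 0.0035;-0.011 0.022 0.14 0 0 0.0035;-0.011 0.022 0.17 0 0 0.0035;-0.011 0.022 0.184 0 0 0.0035;-0.011 0.022 0.194 0 0 0.0035;-0.011 0.022 0.194 0 0 0.0035;-0.011 0.022 0.194 0 0 0.0035;-0.011 0.022 0.194 0 0 0.0035'; python3 -m jog '0 0 0 0 0 0;0 0 0 0 0 0;0 0 0 0 0 0;0 0 0 0 0 0;0 0 0 0 0 0;0 0 0 0 0 0;0 0 0 0 0 0;0 0 0 0 0 0' -1 40; python3 go.py .4655 -.104 .1 -49.9
```

```text
t: 4.17
eef_pos: [0.4661, -0.1048, 0.0267]
ee_rot: [[0.765, 0.644, 0.002], [0.644, -0.765, -0.001], [0.001, 0.002, -1.0]]
force: [0.6, 0.7, 0.0]
opening: 0.601
grip_force: 0.0
t: 4.83
eef_pos: [0.4657, -0.1047, 0.0262]
ee_rot: [[0.765, 0.643, 0.001], [0.643, -0.765, -0.0], [0.001, 0.001, -1.0]]
force: [-1.1, 0.2, 6.1]
opening: 0.156
grip_force: 39.7
0.0006 -0.0011 -0.1477 0.0002 -0.0002 -0.0003 t 4.8333
```

```bash
python3 -m jog '0 0 -0.04 0 0 0;0 0 -0.08 0 0 0;0 0 -0.08 0 0 0;0 0 -0.08 0 0 0;0 0 -0.08 0 0 0;0 0 -0.08 0 0 0;0 0 -0.08 0 0 0;0 0 -0.08 0 0 0';  python3 go.py .579 .0381 .066 -53.7
```

```text
t: 5.5
eef_pos: [0.465, -0.1045, 0.065]
ee_rot: [[0.766, 0.643, -0.001], [0.643, -0.766, 0.001], [-0.001, -0.001, -1.0]]
force: [1.1, 0.1, -1.4]
opening: 0.155
grip_force: 39.4
0.3579 -0.0717 -0.0022 -0.0004 0.0002 0.0208 t 5.5
```

```bash
python3 -m jog '0.05 -0.01 -0.002 0 0 0.005;0.1 -0.02 -0.002 0 0 0.01;0.16 -0.03 -0.002 0 0 0.02;0.22 -0.045 -0.002 0 0 0.02;0.29 -0.06 -0.002 0 0 0.02;0.34 -0.07 -0.002 0 0 0.021;0.358 -0.072 -0.002 0 0 0.021;0.358 -0.072 -0.002 0 0 0.021'; python3 -m jog '0 0 0 0 0 0;0 0 0 0 0 0;0 0 0 0 0 0;0 0 0 0 0 0;0 0 0 0 0 0;0 0 0 0 0 0;0 0 0 0 0 0;0 0 0 0 0 0';  python3 go.py .579 .0381 .027 -53.7
python3 - <<'E'
from h import *
p=bot.camera("top"); save(p,"a1.png")
c=cv2.resize(p["img"][130:230,250:370],(720,600),interpolation=cv2.INTER_CUBIC); cv2.imwrite("pics/a1c.png",c[:,:,::-1])
E
```

```text
t: 6.17
eef_pos: [0.5802, 0.0397, 0.0659]
ee_rot: [[0.805, 0.594, -0.0], [0.594, -0.805, 0.0], [-0.0, -0.0, -1.0]]
force: [-0.9, -0.1, -1.2]
opening: 0.153
grip_force: 39.3
t: 6.83
eef_pos: [0.5792, 0.0379, 0.0667]
ee_rot: [[0.806, 0.591, 0.0], [0.591, -0.806, -0.0], [0.0, 0.0, -1.0]]
force: [0.9, -0.0, -1.6]
opening: 0.158
grip_force: 39.3
-0.0002 -0.0005 0.0794 0.0000 -0.0000 -0.0003 t 6.8333
```

View pics/a1c.png

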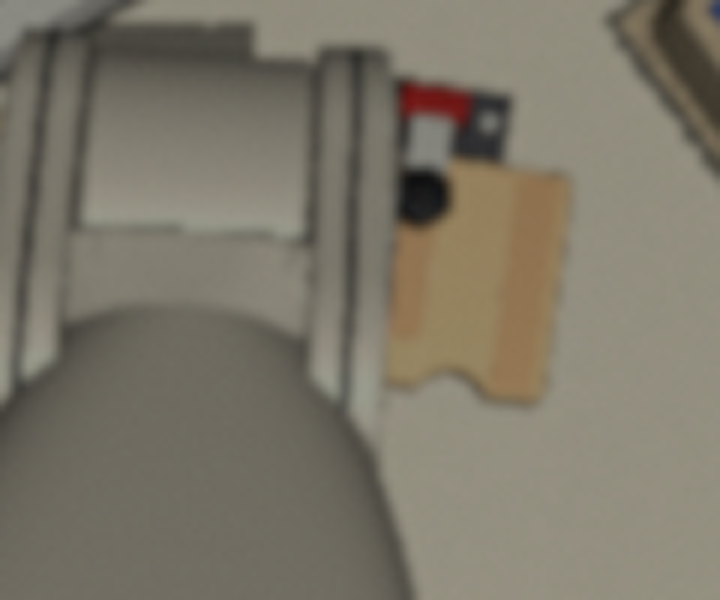

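```bash
python3 -m jog '0 0 0.03 0 0 0;0 0 0.06 0 0 0;0 0 0.07 0 0 0;0 0 0.076 0 0 0;0 0 0.078 0 0 0;0 0 0.078 0 0 0;0 0 0.078 0 0 0;0 0 0.078 0 0 0' - 20
python3 - <<'E'
from h import *
p=bot.camera("side"); save(p,"a2.png")
c=cv2.resize(p["img"][150:250,210:330],(720,600),interpolation=cv2.INTER_CUBIC); cv2.imwrite("pics/a2c.png",c[:,:,::-1])
E
```

```text
t: 7.55
eef_pos: [0.5797, 0.0381, 0.0283]
ee_rot: [[0.806, 0.592, 0.001], [0.592, -0.806, -0.0], [0.001, 0.001, -1.0]]
force: [-0.1, -0.1, -1.0]
opening: 0.154
grip_force: 39.3
```

View pics/a2c.png

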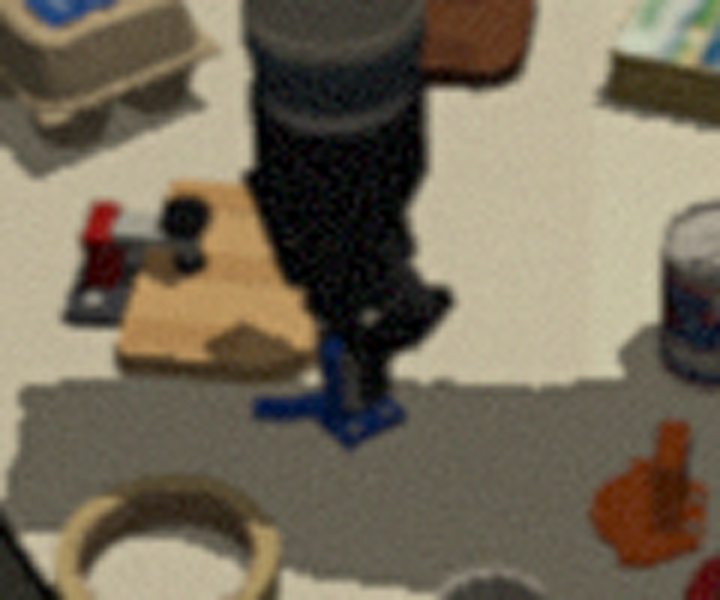

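```bash
python3 -m jog '0 0.006 0.001 0 0 0;0 0.012 0.002 0 0 0;0 0.018 0.002 0 0 0;0 0.024 0.003 0 0 0;0 0.03 0.003 0 0 0;0 0.03 0.003 0 0 0;0 0.03 0.003 0 0 0;0 0.03 0.003 0 0 0'
python3 -m jog '0 0.001 0 0 0 0;0 0.002 0 0 0 0;0 0.003 0 0 0 0;0 0.004 0 0 0 0;0 0.004 0 0 0 0;0 0.004 0 0 0 0;0 0.004 0 0 0 0;0 0.004 0 0 0 0';python3 -m jog '0 0.001 0 0 0 0;0 0.002 0 0 0 0;0 0.003 0 0 0 0;0 0.004 0 0 0 0;0 0.004 0 0 0 0;0 0.004 0 0 0 0;0 0.004 0 0 0 0;0 0.004 0 0 0 0'; python3 go.py .5908 .022 .026 -53.7
```

```text
t: 8.27
eef_pos: [0.5884, 0.0258, 0.0262]
ee_rot: [[0.806, 0.591, 0.001], [0.591, -0.806, -0.0], [0.0, 0.001, -1.0]]
force: [0.4, -0.9, 0.6]
opening: 0.155
grip_force: 39.6
t: 8.93
eef_pos: [0.5892, 0.0246, 0.0262]
ee_rot: [[0.806, 0.592, -0.0], [0.592, -0.806, 0.0], [0.0, -0.0, -1.0]]
force: [-2.6, 4.3, 5.0]
opening: 0.158
grip_force: 40.1
t: 9.6
eef_pos: [0.5905, 0.023, 0.0263]
ee_rot: [[0.806, 0.592, 0.0], [0.592, -0.806, 0.0], [0.0, -0.0, -1.0]]
force: [-2.4, 3.2, 6.1]
opening: 0.159
grip_force: 40.3
-0.0007 0.0020 0.0005 -0.0001 -0.0001 -0.0001 t 9.6
```

```bash
python3 -m jog '0 0 -0.001 0 0 0;0 0.001 -0.001 0 0 0;0 0.001 -0.001 0 0 0;0 0.002 -0.001 0 0 0;0 0.002 -0.001 0 0 0;0 0.002 -0.001 0 0 0;0 0.002 -0.001 0 0 0;0 0.002 -0.001 0 0 0'
python3 -m jog '0 0 0 0 0 0;0 0.001 0 0 0 0;0 0.001 0 0 0 0;0 0.002 0 0 0 0;0 0.002 0 0 0 0;0 0.002 0 0 0 0;0 0.002 0 0 0 0;0 0.002 0 0 0 0'
```

```text
t: 10.27
eef_pos: [0.5905, 0.0227, 0.0263]
ee_rot: [[0.806, 0.592, -0.001], [0.592, -0.806, 0.001], [-0.0, -0.002, -1.0]]
force: [-3.2, 5.5, 2.9]
opening: 0.16
grip_force: 40.0
t: 10.93
eef_pos: [0.5906, 0.0226, 0.0264]
ee_rot: [[0.806, 0.593, -0.002], [0.593, -0.806, 0.003], [-0.0, -0.003, -1.0]]
force: [-4.7, 9.4, 5.5]
opening: 0.16
grip_force: 40.3
```

```bash
python3 -m jog '0 0.002 0 0 0 0;0 0.002 0 0 0 0;0 0.002 0 0 0 0;0 0.002 0 0 0 0;0 0.001 0 0 0 0;0 0 0 0 0 0;0 -0.001 0 0 0 0;0 -0.001 0 0 0 0'
python3 -m jog '0 0 0 0 0 0;0 0 0 0 0 0;0 0 0 0 0 0;0 0 0 0 0 0;0 0 0 0 0 0;0 0 0 0 0 0;0 0 0 0 0 0;0 0 0 0 0 0' -0.2
python3 -m jog '0 0 -0.03 0 0 0;0 0 -0.08 0 0 0;0 0 -0.16 0 0 0;0 0 -0.2 0 0 0;0 0 -0.2 0 0 0;0 0 -0.2 0 0 0;0 0 -0.2 0 0 0;0 0 -0.2 0 0 0'; python3 go.py .47 .20 .18 -10
```

```text
t: 11.6
eef_pos: [0.5907, 0.0226, 0.0263]
ee_rot: [[0.806, 0.592, -0.001], [0.592, -0.806, 0.002], [-0.0, -0.002, -1.0]]
force: [-3.8, 7.7, 3.1]
opening: 0.154
grip_force: 40.1
t: 12.27
eef_pos: [0.5915, 0.0215, 0.0266]
ee_rot: [[0.806, 0.591, 0.0], [0.591, -0.806, -0.0], [-0.0, 0.0, -1.0]]
force: [-0.6, -0.1, 0.0]
opening: 0.396
grip_force: 0.0
t: 12.93
eef_pos: [0.5907, 0.0216, 0.1253]
ee_rot: [[0.806, 0.591, -0.002], [0.591, -0.806, 0.0], [-0.002, -0.001, -1.0]]
force: [0.0, -0.3, -0.5]
opening: 0.4
grip_force: 0.0
0.0161 -0.4306 -0.1088 -0.0006 0.0003 -0.2430 t 12.9333
```

```bash
python3 -m jog '0.016 -0.4306 -0.05 0 0 -0.243;0.016 -0.4306 -0.05 0 0 -0.243;0.016 -0.4306 -0.05 0 0 -0.243;0.016 -0.4306 -0.05 0 0 -0.243;0.016 -0.4306 -0.05 0 0 -0.243;0.016 -0.4306 -0.05 0 0 -0.243;0.016 -0.4306 -0.05 0 0 -0.243;0.016 -0.4306 -0.05 0 0 -0.243' 0.2; 
python3 go.py .438 .305 .12 30
python3 - <<'E'
from fit import *
np.set_printoptions(precision=4,suppress=True)
p=bot.camera("top"); save(p,"b1.png"); q=(.59,.022,-.938)
print(fit("leaf_blue",[(p,mask(p,"leaf_blue",q))],q,(0,)))
c=cv2.resize(p["img"][130:230,250:370],(720,600),interpolation=cv2.INTER_CUBIC); cv2.imwrite("pics/b1c.png",c[:,:,::-1])
E
```

```text
t: 13.6
eef_pos: [0.47, 0.2003, 0.1509]
ee_rot: [[0.174, 0.985, -0.001], [0.985, -0.174, -0.001], [-0.001, -0.001, -1.0]]
force: [1.3, 0.2, -1.0]
opening: 0.602
grip_force: 0.0
0.1952 -0.0994 0.0618 -0.0004 0.0001 -0.2222 t 13.6
(array([ 0.5904,  0.0224, -0.9161]), np.float64(0.10721827192415428))
```

View pics/b1c.png

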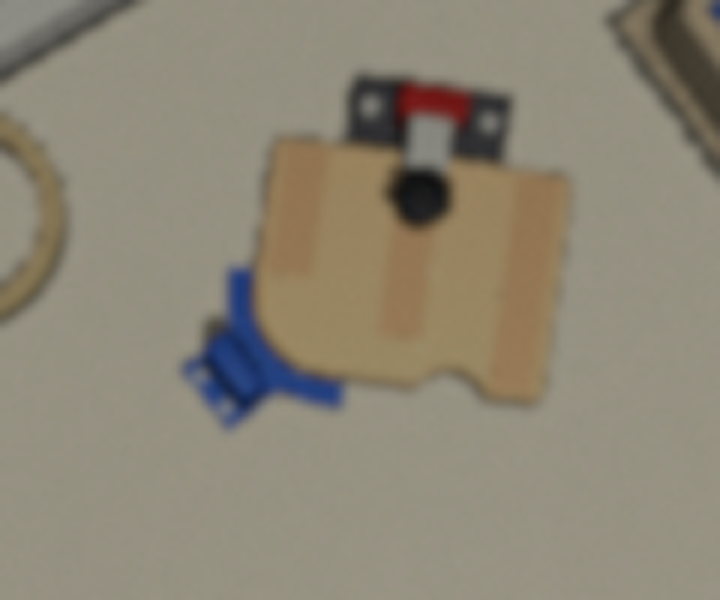

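The blue leaf is bedded on the rounded corner (crop ~(270,350)) with no visible gap. On to the green leaf.

```bash
python3 -m jog '0.195 -0.1 0.062 0 0 -0.222;0.195 -0.1 0.062 0 0 -0.222;0.195 -0.1 0.062 0 0 -0.222;0.195 -0.1 0.062 0 0 -0.222;0.195 -0.1 0.062 0 0 -0.222;0.195 -0.1 0.062 0 0 -0.222;0.195 -0.1 0.062 0 0 -0.222;0.195 -0.1 0.062 0 0 -0.222';python3 -m jog '0 0 0 0 0 0;0 0 0 0 0 0;0 0 0 0 0 0;0 0 0 0 0 0;0 0 0 0 0 0;0 0 0 0 0 0;0 0 0 0 0 0;0 0 0 0 0 0'; python3 go.py .4375 .305 .0265 30
```

```text
t: 14.32
eef_pos: [0.4389, 0.3037, 0.12]
ee_rot: [[-0.494, 0.869, -0.001], [0.869, 0.494, -0.001], [-0.0, -0.001, -1.0]]
force: [-0.1, -0.1, -0.2]
opening: 0.601
grip_force: 0.0
t: 14.98
eef_pos: [0.4382, 0.3047, 0.1207]
ee_rot: [[-0.499, 0.866, 0.0], [0.866, 0.499, 0.0], [-0.0, 0.0, -1.0]]
force: [-0.5, 0.7, 0.5]
opening: 0.599
grip_force: 0.0
0.0012 -0.0008 0.1883 0.0000 0.0000 -0.0002 t 14.9833
```

```bash
python3 -m jog '0.001 -0.001 0.08 0 0 0;0.001 -0.001 0.14 0 0 0;0.001 -0.001 0.17 0 0 0;0.001 -0.001 0.18 0 0 0;0.001 -0.001 0.188 0 0 0;0.001 -0.001 0.188 0 0 0;0.001 -0.001 0.188 0 0 0;0.001 -0.001 0.188 0 0 0'; python3 -m jog '0 0 0 0 0 0;0 0 0 0 0 0;0 0 0 0 0 0;0 0 0 0 0 0;0 0 0 0 0 0;0 0 0 0 0 0;0 0 0 0 0 0;0 0 0 0 0 0' -1 30; python3 -m jog '0 0 -0.04 0 0 0;0 0 -0.1 0 0 0;0 0 -0.16 0 0 0;0 0 -0.2 0 0 0;0 0 -0.2 0 0 0;0 0 -0.2 0 0 0;0 0 -0.2 0 0 0;0 0 -0.2 0 0 0'
python3 - <<'E'
import numpy as np
b=np.array([.6333,-.054]);a=-.153;R=np.array([[np.cos(a),-np.sin(a)],[np.sin(a),np.cos(a)]])
n=b+R@[-.057,-.025]; print(n,"origin",n-R@[.0142,0],"pre",n-R@[.0342,0])
E
python3 go.py .48 .14 .128 10
```

```text
t: 15.65
eef_pos: [0.4382, 0.3052, 0.0278]
ee_rot: [[-0.499, 0.866, 0.002], [0.866, 0.499, 0.001], [-0.0, 0.002, -1.0]]
force: [0.1, -0.2, 1.3]
opening: 0.602
grip_force: 0.0
t: 16.32
eef_pos: [0.4379, 0.3049, 0.0272]
ee_rot: [[-0.499, 0.866, 0.001], [0.866, 0.499, 0.0], [-0.0, 0.001, -1.0]]
force: [-0.1, -1.0, 6.8]
opening: 0.156
grip_force: 30.5
t: 16.98
eef_pos: [0.4368, 0.3044, 0.1251]
ee_rot: [[-0.499, 0.866, -0.002], [0.866, 0.499, -0.001], [0.0, -0.003, -1.0]]
force: [0.7, -0.1, -2.0]
opening: 0.16
grip_force: 29.8
[ 0.57315576 -0.07002094] origin [ 0.55912164 -0.06785681] pre [ 0.53935528 -0.06480873]
-0.3281 -0.0893 -0.0055 -0.0008 0.0001 0.1109 t 16.9833
```

```bash
python3 -m jog '-0.06 -0.015 -0.005 0 0 0.02;-0.13 -0.03 -0.005 0 0 0.05;-0.2 -0.05 -0.005 0 0 0.08;-0.27 -0.07 -0.005 0 0 0.1;-0.328 -0.089 -0.005 0 0 0.111;-0.328 -0.089 -0.005 0 0 0.111;-0.328 -0.089 -0.005 0 0 0.111;-0.328 -0.089 -0.005 0 0 0.111';python3 go.py .5394 -.0648 .1 -8.77
```

```text
t: 17.65
eef_pos: [0.4804, 0.1404, 0.1283]
ee_rot: [[-0.173, 0.985, -0.002], [0.985, 0.173, 0.0], [0.0, -0.002, -1.0]]
force: [-0.2, -1.1, -1.3]
opening: 0.161
grip_force: 29.6
-0.4247 0.0453 0.0563 -0.0006 -0.0000 0.1040 t 17.65
```

```bash
python3 -m jog '-0.06 0.006 0.01 0 0 0.02;-0.13 0.013 0.02 0 0 0.05;-0.2 0.02 0.03 0 0 0.08;-0.28 0.03 0.04 0 0 0.1;-0.36 0.04 0.05 0 0 0.104;-0.425 0.045 0.056 0 0 0.104;-0.425 0.045 0.056 0 0 0.104;-0.425 0.045 0.056 0 0 0.104';python3 -m jog '0 0 0 0 0 0;0 0 0 0 0 0;0 0 0 0 0 0;0 0 0 0 0 0;0 0 0 0 0 0;0 0 0 0 0 0;0 0 0 0 0 0;0 0 0 0 0 0';python3 go.py .5394 -.0648 .0285 -8.77
```

```text
t: 18.32
eef_pos: [0.54, -0.0652, 0.1001]
ee_rot: [[0.153, 0.988, -0.002], [0.988, -0.153, 0.001], [0.0, -0.002, -1.0]]
force: [-0.3, 0.7, -2.5]
opening: 0.159
grip_force: 29.7
t: 18.98
eef_pos: [0.5399, -0.0648, 0.1012]
ee_rot: [[0.152, 0.988, 0.0], [0.988, -0.152, -0.0], [-0.0, 0.0, -1.0]]
force: [0.1, 0.4, -1.4]
opening: 0.158
grip_force: 29.7
-0.0002 -0.0009 0.1454 0.0000 0.0000 0.0002 t 18.9833
```

```bash
python3 -m jog '0 -0.001 0.05 0 0 0;0 -0.001 0.1 0 0 0;0 -0.001 0.125 0 0 0;0 -0.001 0.138 0 0 0;0 -0.001 0.145 0 0 0;0 -0.001 0.145 0 0 0;0 -0.001 0.145 0 0 0;0 -0.001 0.145 0 0 0'
python3 - <<'E'
from h import *
p=bot.camera("side");q=bot.camera("top")
c=cv2.resize(p["img"][160:220,230:310],(800,600),interpolation=cv2.INTER_CUBIC)[:, :400*2]
d=cv2.resize(q["img"][150:230,270:350],(400,400),interpolation=cv2.INTER_CUBIC)
c=cv2.resize(c,(400,300)); c=np.vstack([c,np.zeros((100,400,3),np.uint8)])
cv2.imwrite("pics/c1.png",np.hstack([c,d])[:,:,::-1])
E
```

```text
t: 19.65
eef_pos: [0.54, -0.065, 0.0296]
ee_rot: [[0.152, 0.988, 0.001], [0.988, -0.152, -0.0], [-0.0, 0.002, -1.0]]
force: [0.1, 0.4, -1.5]
opening: 0.16
grip_force: 29.6
```

View pics/c1.png

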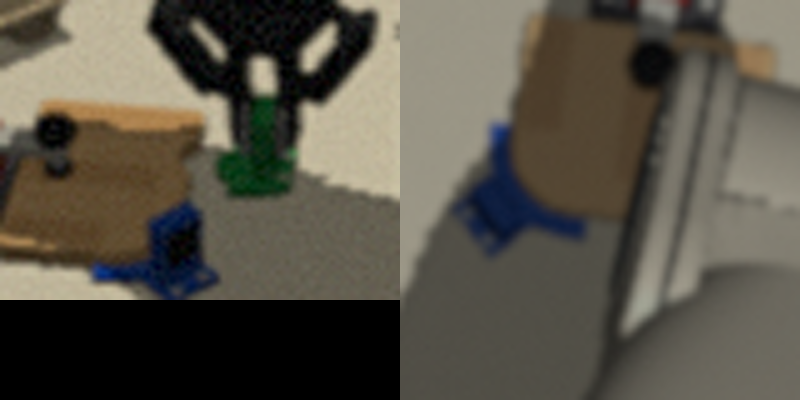

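```bash
python3 -m jog '0 0.006 0.002 0 0 0;0 0.012 0.003 0 0 0;0 0.018 0.004 0 0 0;0 0.024 0.004 0 0 0;0 0.028 0.004 0 0 0;0 0.03 0.004 0 0 0;0 0.03 0.004 0 0 0;0 0.03 0.004 0 0 0'
python3 -m jog '0 0.001 0 0 0 0;0 0.002 0 0 0 0;0 0.003 0 0 0 0;0 0.004 0 0 0 0;0 0.004 0 0 0 0;0 0.004 0 0 0 0;0 0.004 0 0 0 0;0 0.004 0 0 0 0'; python3 go.py .5591 -.0679 .0275 -8.77
```

```text
t: 20.42
eef_pos: [0.5541, -0.0671, 0.0272]
ee_rot: [[0.152, 0.988, -0.0], [0.988, -0.152, -0.0], [-0.0, -0.0, -1.0]]
force: [-3.7, 0.1, 6.4]
opening: 0.155
grip_force: 31.0
t: 21.08
eef_pos: [0.5559, -0.0673, 0.0272]
ee_rot: [[0.152, 0.988, -0.001], [0.988, -0.152, -0.0], [-0.0, -0.0, -1.0]]
force: [-5.7, 0.6, 8.3]
opening: 0.158
grip_force: 31.0
-0.0002 0.0064 -0.0006 -0.0002 0.0000 0.0002 t 21.0833
```

```bash
python3 -m jog '0 0 -0.001 0 0 0;0 0.001 -0.001 0 0 0;0 0.002 -0.001 0 0 0;0 0.003 -0.001 0 0 0;0 0.003 -0.001 0 0 0;0 0.003 -0.001 0 0 0;0 0.003 -0.001 0 0 0;0 0.003 -0.001 0 0 0'
python3 -m jog '0 0.001 0 0 0 0;0 0.001 0 0 0 0;0 0.002 0 0 0 0;0 0.002 0 0 0 0;0 0.002 0 0 0 0;0 0.002 0 0 0 0;0 0.002 0 0 0 0;0 0.002 0 0 0 0'; python3 go.py .5591 -.0679 .0275 -8.77
```

```text
t: 21.75
eef_pos: [0.5576, -0.0676, 0.0272]
ee_rot: [[0.152, 0.988, 0.0], [0.988, -0.152, -0.0], [-0.0, 0.0, -1.0]]
force: [-1.9, 0.1, 3.1]
opening: 0.154
grip_force: 30.3
t: 22.42
eef_pos: [0.5587, -0.0678, 0.0272]
ee_rot: [[0.152, 0.988, 0.0], [0.988, -0.152, -0.0], [-0.0, 0.0, -1.0]]
force: [-3.0, 0.3, 4.0]
opening: 0.161
grip_force: 30.4
-0.0002 0.0009 -0.0007 0.0000 0.0000 0.0002 t 22.4167
```

```bash
python3 -m jog '0 0.001 0 0 0 0;0 0.001 0 0 0 0;0 0.002 0 0 0 0;0 0.002 0 0 0 0;0 0.002 0 0 0 0;0 0.002 0 0 0 0;0 0.002 0 0 0 0;0 0.002 0 0 0 0'
python3 -m jog '0 0.001 0 0 0 0;0 0.001 0 0 0 0;0 0.002 0 0 0 0;0 0.002 0 0 0 0;0 0.002 0 0 0 0;0 0.002 0 0 0 0;0 0.002 0 0 0 0;0 0.002 0 0 0 0'; python3 go.py .5591 -.0679 .0275 -8.77
```

```text
t: 23.08
eef_pos: [0.5593, -0.0679, 0.0272]
ee_rot: [[0.152, 0.988, -0.0], [0.988, -0.152, 0.0], [-0.0, -0.0, -1.0]]
force: [-4.9, -0.1, 5.9]
opening: 0.161
grip_force: 30.8
t: 23.75
eef_pos: [0.5596, -0.0679, 0.0272]
ee_rot: [[0.152, 0.988, -0.002], [0.988, -0.152, 0.0], [-0.0, -0.002, -1.0]]
force: [-7.8, 1.2, 9.0]
opening: 0.163
grip_force: 31.3
-0.0002 -0.0009 -0.0006 -0.0006 0.0000 0.0002 t 23.75
```

```bash
python3 -m jog '0 0.001 -0.001 0 0 0;0 0.002 -0.001 0 0 0;0 0.003 -0.001 0 0 0;0 0.003 -0.001 0 0 0;0 0.003 -0.001 0 0 0;0 0.003 -0.001 0 0 0;0 0.003 -0.001 0 0 0;0 0.003 -0.001 0 0 0'
python3 -m jog '0 -0.001 0 0 0 0;0 -0.003 0 0 0 0;0 -0.004 0 0 0 0;0 -0.005 0 0 0 0;0 -0.005 0 0 0 0;0 -0.005 0 0 0 0;0 -0.005 0 0 0 0;0 -0.005 0 0 0 0'; python3 -m jog '0 0 0 0 0 0;0 0 0 0 0 0;0 0 0 0 0 0;0 0 0 0 0 0;0 0 0 0 0 0;0 0 0 0 0 0;0 0 0 0 0 0;0 0 0 0 0 0' -0.2
python3 -m jog '0 0 -0.03 0 0 0;0 0 -0.08 0 0 0;0 0 -0.16 0 0 0;0 0 -0.2 0 0 0;0 0 -0.25 0 0 0;0 0 -0.25 0 0 0;0 0 -0.25 0 0 0;0 0 -0.25 0 0 0'; python3 go.py .42 .25 .2 20
```

```text
t: 24.42
eef_pos: [0.5604, -0.0676, 0.0273]
ee_rot: [[0.152, 0.988, -0.003], [0.988, -0.152, 0.001], [0.001, -0.003, -1.0]]
force: [-9.5, 3.1, 7.2]
opening: 0.163
grip_force: 31.0
t: 25.08
eef_pos: [0.5597, -0.0678, 0.0275]
ee_rot: [[0.152, 0.988, 0.0], [0.988, -0.152, 0.0], [0.0, 0.0, -1.0]]
force: [-0.6, 3.2, -2.1]
opening: 0.163
grip_force: 29.6
t: 25.75
eef_pos: [0.5597, -0.068, 0.0277]
ee_rot: [[0.152, 0.988, 0.0], [0.988, -0.152, -0.0], [-0.0, 0.0, -1.0]]
force: [-0.7, -0.7, -0.2]
opening: 0.4
grip_force: 0.0
t: 26.42
eef_pos: [0.5593, -0.0678, 0.152]
ee_rot: [[0.152, 0.988, -0.001], [0.988, -0.152, 0.0], [0.0, -0.001, -1.0]]
force: [-0.6, 0.8, 0.9]
opening: 0.399
grip_force: 0.0
0.5859 -0.3720 -0.0957 -0.0002 -0.0001 -0.1596 t 26.4167
```

```bash
python3 -m jog '0.586 -0.372 -0.096 0 0 -0.16;0.586 -0.372 -0.096 0 0 -0.16;0.586 -0.372 -0.096 0 0 -0.16;0.586 -0.372 -0.096 0 0 -0.16;0.586 -0.372 -0.096 0 0 -0.16;0.586 -0.372 -0.096 0 0 -0.16;0.586 -0.372 -0.096 0 0 -0.16;0.586 -0.372 -0.096 0 0 -0.16'
python3 - <<'E'
from fit import *
np.set_printoptions(precision=4,suppress=True)
p=bot.camera("top"); save(p,"d1.png")
for n,q in (("leaf_blue",(.59,.022,-.938)),("leaf_green",(.559,-.068,-.153))): print(n,fit(n,[(p,mask(p,n,q))],q,(0,)))
print(fit("board_light",[(p,bot.cut_out("board_light",p)[0]["pixels"])],(.633,-.054,-.15),(0,),90))
c=cv2.resize(p["img"][145:220,270:370],(800,600),interpolation=cv2.INTER_CUBIC); cv2.imwrite("pics/d1c.png",c[:,:,::-1])
E
```

```text
t: 27.08
eef_pos: [0.4254, 0.2359, 0.1973]
ee_rot: [[-0.343, 0.939, -0.002], [0.939, 0.343, -0.001], [0.0, -0.002, -1.0]]
force: [1.5, 0.0, 0.4]
opening: 0.397
grip_force: 0.0
leaf_blue (array([ 0.5905,  0.0221, -0.9116]), np.float64(0.11018894830659536))
leaf_green (array([ 0.5603, -0.0671, -0.1418]), np.float64(0.1306531245591762))
(array([ 0.6328, -0.0524, -0.1567]), np.float64(0.153678943387444))
```

View pics/d1c.png

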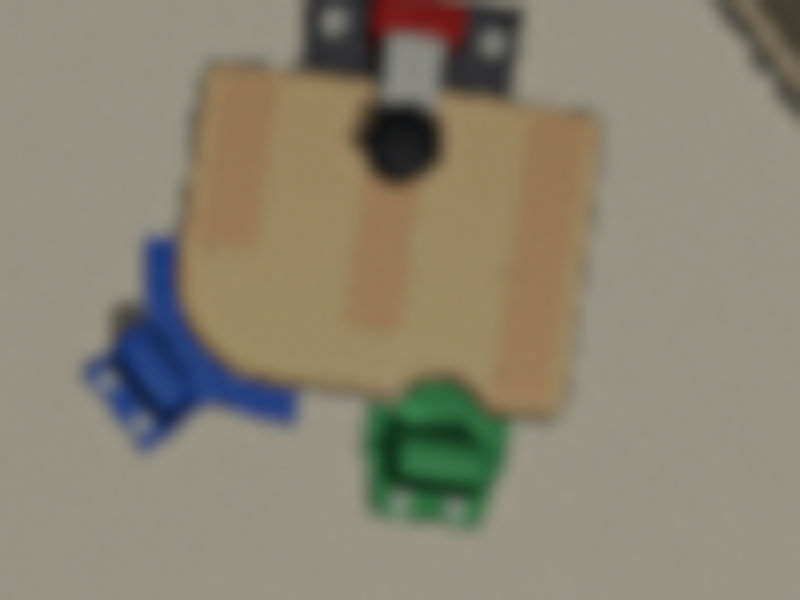

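Both leaves sit bedded in the picture: blue on the corner at crop ~(200,360), green nose in the notch at ~(440,400). The pose fits agree to within 2 mm.

```bash
python3 -c "
from cell import bot
print(bot.job_done())"
```

```text
the job is handed in; nothing more can be done
None
```

I pressed leaf_blue onto the clamped light board's rounded corner, then leaf_green into its finger notch, each peaking at about 10 N. The last top view shows both bedded (pose fits within about 2 mm), with nothing else touched, and I handed the job in at about 27 s; no verdict came back.

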